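# Take the worn drive coupling off the blender

## Robot

A 6-joint arm with a two-finger parallel gripper is mounted at the origin on a cart in front of the work surface, level with it; the furniture and walls round the work are solid. World frame = base frame: x ahead of the robot, y to its left, z up, the work surface at z = 0. Lengths are in mm, angles in rad, forces in N, time in s.
With the tool pointing down it reaches from about 300 to 775 mm from the base axis. Payload 14.6 kg.
Tool frame: the origin (TCP) lies at the very end of the fingers, on their centre line; the grasp point (between the pads) lies 19 mm behind it; z points along the fingers, y is the line along which they close (so a half turn about z gives the same grasp; the last joint's range is limited). The gripper opens to 94 mm and grips with 3 to 60 N. Pads are 16 mm wide; open, the fingers measure 119 mm over their backs; the gripper's body (75 mm by 177 mm) begins 78 mm behind the grasp point.
Start: joints at [1.04, 0.3, 1.521, -0, 1.321, -0.067], TCP at [246.038, 491.889, 205.446] pointing down, gripper open.
Joint ranges: [-3.03, 3.03], [-0.79, 2.21], [0.23, 2.52], [-1.04, 4.18], [0, 3.07], [-2.55, 2.55]. Speed limits (rad/s): [2.22, 2.22, 2.57, 3.14, 3.14, 3.14].

## Interface

Orientations are given as [roll, pitch, yaw] about the fixed x, y, z axes, in that order (R = Rz(yaw) Ry(pitch) Rx(roll)).
In Python, from cell import manip gives the robot as it stands.
- The arm moves only by the tool servo_tool, never from a script. Its argument "motion" is a list that holds one entry, the list of rows, each a list of 7 numbers: the shift along the world's x, y, z as a fraction of full scale, then the turn, a rotation vector about the world's x, y, z as a fraction of full scale, then the closure, from 0 (fully open) to 1 (shut). In form: [[[x, y, z, rx, ry, rz, gripper], ...]]. A call has 1 to 10 rows; each row is the pose to reach, as a shift and turn from the pose commanded when the call began, turning the shorter way round; what a row does not reach only later rows make up. Full scale, the value 1, is 0.5 m for a shift and pi rad for a turn. A row lasts 1/10 s, in which the tool goes at most 50 mm and 8.59 degrees, less where a joint would pass 70% of its speed; a pose out of reach is approached as far as the arm can. A call with a number of a shift or a turn outside -1 to 1 is refused whole. A call with a gripper value outside its range is refused whole. The fingers move at their own pace and stop on an object; "newtons" is the grip in N (left out, the last holds). Time passes only in rows, so rows that repeat a pose let the fingers close. It gives the time, the measured TCP pose, the force, the opening and the grip force at its end, in the units of the state.
- manip.read_state(): the state, without advancing time (a new reading comes with each control period).
- manip.camera(name): name is "scene" or "top" or "wrist"; returns a dict with "frame" (384x512x3 uint8, red, green, blue), "range_z" (384x512 float32, mm along the optical axis (not along the pixel's ray), 0 where there is no reading), "vfov" (degrees; the focal length in pixels is half the picture's height over the tangent of half this angle, whatever the lens; pixels are square), "cx", "cy" (the principal point, pixels), "cam_to_world" (4x4, takes a point from camera to world coordinates). Camera axes: x right, y down, z forward; pixel columns grow to the right and rows downward; lengths in mm; the calibration is good to about 2 mm. A picture is of the moment at which its call begins.
- manip.sign_off(): hands the job in; it is judged then, once.
The state is a dict: "clock": time; "joints": joint angles; "qd": joint speeds; "effort": joint torques, N m; "eef_pos": TCP position; "eef_rot": TCP orientation; "wrist_force": force on the tool from outside, world axes, zero at the start; "moment": the same for the moment, N m; "finger_gap": finger opening in mm; "finger_force": force on a finger pad.
Only numpy, scipy, OpenCV 4.12 (cv2) and the standard library are available. Lean on these libraries where they do the work, as an engineer would, in place of code of your own. Each camera call takes 0.05 s, during which the arm holds its last target. There are 200 camera calls.

## Task

The red drive coupling on the blender's motor base is worn and must come off. Lift the beaker off the base by its carrying loop and hang it by that loop on the hook of the steel stand, then unscrew the coupling: which way its thread runs is not known and differs from machine to machine, so try it gently both ways, do not force it against the stop, and turn it the way it gives. Finish while still holding the coupling in the gripper, lifted straight up about 10 cm clear above the base, with the beaker still hanging on the hook and the shakers and coffee pods left where they are.

Things in the scene. Friction and masses are not known exactly. Their poses are not given: they have to be found in the camera images.
- motor_base: grey round motor base of a small blender, 124 mm across at the foot, 106 mm at the top, fixed to the worktop; origin at the centre of its underside, z up. Its flat steel deck is 82 mm above the origin; a threaded steel stub (hidden by the coupling) stands in the middle of the deck, 21 mm high.
- coupling: red knurled drive coupling: a cap 42 mm in diameter (45 mm over the ribs), 32 mm high, 50 g, screwed on the stub in the middle of the deck, at first under the beaker; origin at the centre of its underside, which lies on the deck, z up along its axis. Until it is off the thread it lifts no more than about 4 mm. It turns easily: a moment about the vertical of 0.3 Nm or more means its stop.
- coupling_mid (a point): point on the coupling's axis 18 mm above its underside, a good height to grip it. Quick thread: turned the right way by 0.9 rad from its seat it climbs 3 mm and is off; at 1.0 to 1.3 rad it lifts straight up. The wrong way it meets a hard stop within 0.4 rad. Which way is right (clockwise or anticlockwise) changes from start to start and cannot be seen.
- beaker: clear blender beaker, grey foot collar, white lid, 86 mm in diameter, 174 mm high with its loop, 170 to 290 g; stands on the deck over the coupling. The hollow collar (76 mm inside, 38 mm deep) lifts straight off. Origin at the centre of its underside, z up. On the lid (top at 112 mm) stands a rigid white carrying loop in the plane of the beaker's x and z axes.
- loop_bar (a point): middle of the loop's level grip bar, 166 mm above the beaker's underside. The bar runs along the beaker's x axis, 12 mm thick, from 158 mm (underside) to 174 mm (top) above the beaker's origin; the opening under it is 52 mm wide (along x) and 46 mm high and goes through along the beaker's y axis.
- hook_stand: hook stand of 10 mm steel rod on a round wooden foot (136 mm across, 16 mm high), fixed to the worktop; origin at the foot of the upright rod, z up. From the top of the upright a level arm points along the stand's -x axis at 200 mm height (axis of the rod) and ends 116 mm out in a tip turned up to 217 mm. The upright does not stand higher than the arm.
- hook_seat (a point): top of the level arm 66 mm out from the upright, 205 mm above the worktop: the place where the beaker's grip bar should rest
- hook_tip (a point): top of the turned-up tip of the hook, 116 mm out from the upright, 217 mm above the worktop
- salt: salt shaker, 44 mm across and 90 mm high; origin at the centre of its underside; leave alone
- pepper: pepper shaker, 44 mm across and 90 mm high; origin at the centre of its underside; leave alone
- pod_a: red and white coffee pod, 53 mm across and 34 mm high; origin at the centre of its underside; leave alone
- pod_b: red and white coffee pod, 53 mm across and 34 mm high; origin at the centre of its underside; leave alone
Mind the look-alikes: they are no part of the job. What is shaped like the beaker but brown or yellow is not meant.

How it is judged (in metres and radians):
On the way, in this order (a step that is already met when the one before it is completed fails the run):
1. the beaker hangs by its loop on the hook of the stand, let go (contact force between beaker and hook_stand above 1 N and contact force between the fingers and beaker below 0.2 N and horizontal distance between loop_bar and hook_seat below 0.055 m and height (world z) of beaker above 0.03 m and angle between beaker's own z axis and vertical below 0.35 rad), for 0.3 s.
2. the coupling is off its thread and lifted clear of the stub, the beaker still on the hook (z of coupling in the frame of motor_base above 0.106 m and contact force between the fingers and coupling above 1 N and contact force between beaker and hook_stand above 1 N), for 0.1 s.
At the end, for the whole second after the job is handed in: The gripper holds the coupling still above the motor base (within 80 mm of its axis), underside at least 60 mm above the deck, not touching the base; the beaker hangs by its loop on the hook at rest, upright within 20 degrees, grip bar within 55 mm of the seat point, off the worktop (z of coupling in the frame of motor_base above 0.142 m and horizontal distance between coupling and motor_base below 0.08 m and contact force between the fingers and coupling above 1 N and contact force between coupling and motor_base below 0.1 N and linear speed of coupling below 0.03 m/s and contact force between beaker and hook_stand above 1 N and horizontal distance between loop_bar and hook_seat below 0.055 m and height (world z) of beaker above 0.03 m and angle between beaker's own z axis and vertical below 0.35 rad and linear speed of beaker below 0.08 m/s); the arm keeps its last pose, push and grip.
It fails at once if the coupling is forced against its thread or stop (more than 150 N between coupling and base, about 2 Nm) (contact force between coupling and motor_base above 150 N).
It fails at once if the beaker falls on the worktop or is tipped over (height (world z) of beaker below 0.02 m or angle between beaker's own z axis and vertical above 0.8 rad).
It fails at once if a shaker or coffee pod is moved by more than 30 mm (distance of any of salt, pepper, pod_a, pod_b from where it was at the start of the episode above 0.03 m).
It also fails if it takes over 67 s, if anything falls off the work surface, if the arm or the gripper's body presses on something with over 40 N, if the wrist force passes 120 N, or if a joint passes its speed limit or range.

## Working session

There is one attempt and no reset: what is moved stays moved. The work goes in short steps, Python scripts to look and compute and a tool call to move; the robot and the scene stay as the last step left them, time stands still between calls to the robot, and variables do not carry over. Pictures are saved under pics/ and viewed, at most 10 in all, crops included, and the job is handed in when it is done.

Besides the shell and the picture viewer there is one more tool, called after ">>>" by a JSON object that holds its "name" and its "arguments", one argument or row to a line. servo_tool: Moves the arm, as the interface text tells. Its arguments: {"type":"object","properties":{"motion":{"type":"array"},"newtons":{"type":"number"}},"required":["motion"]}

```bash
mkdir -p pics; cat > h.py <<'E'
import numpy as np,cv2
from cell import manip
def cap(n):
    c=manip.camera(n); np.savez(f'/tmp/{n}.npz',**{k:c[k] for k in c}); return c
def pts(c):
    c={k:c[k] for k in c}; z=c['range_z']; h,w=z.shape
    f=h/2/np.tan(np.radians(float(c['vfov']))/2)
    u,v=np.meshgrid(np.arange(w),np.arange(h))
    P=np.stack([(u-c['cx'])/f*z,(v-c['cy'])/f*z,z],-1)
    T=np.array(c['cam_to_world']); return P@T[:3,:3].T+T[:3,3]
def save(n,im): cv2.imwrite(f'pics/{n}.png',im[...,::-1])
E
python3 - <<'E'
from h import *
a=cap('scene');b=cap('top')
save('a1',cv2.resize(np.vstack([a['frame'],b['frame']]),(400*1,600)))
save('s1',cv2.resize(a['frame'],(800,600)))
save('t1',cv2.resize(b['frame'],(800,600)))
print(manip.read_state())
E
```

```text
{'clock': 0.1, 'joints': array([ 1.04039555e+00,  3.00416639e-01,  1.52149933e+00,  1.25372315e-05,
        1.32065443e+00, -6.65802534e-02]), 'qd': array([ 9.18105951e-05, -1.89872477e-03,  6.98589446e-04, -1.79331331e-03,
       -1.42601876e-03,  4.84714766e-05]), 'effort': array([ 1.00490135e-03, -5.32636678e+01, -3.53284228e+01,  7.09594740e-02,
        2.34415079e-02, -1.11057741e-04]), 'eef_pos': array([245.93330274, 491.7112346 , 204.95077504]), 'eef_rot': array([-3.14061789e+00, -7.71670627e-05,  2.67776898e+00]), 'wrist_force': array([ 0.93993317, -0.57758226, -0.46087444]), 'moment': array([-0.00579027,  0.01470714,  0.0236625 ]), 'finger_force': 0.0, 'finger_gap': 94.19694536704962}
```

View pics/s1.png

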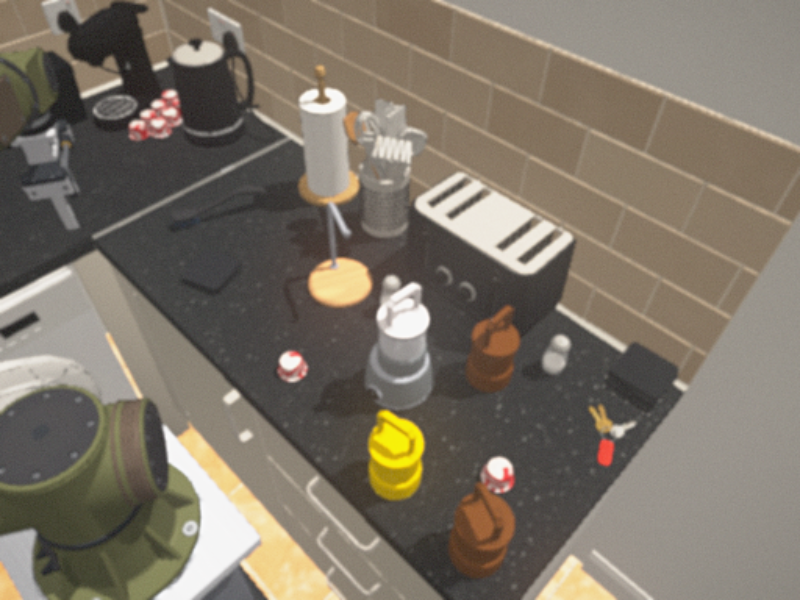

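View pics/t1.png

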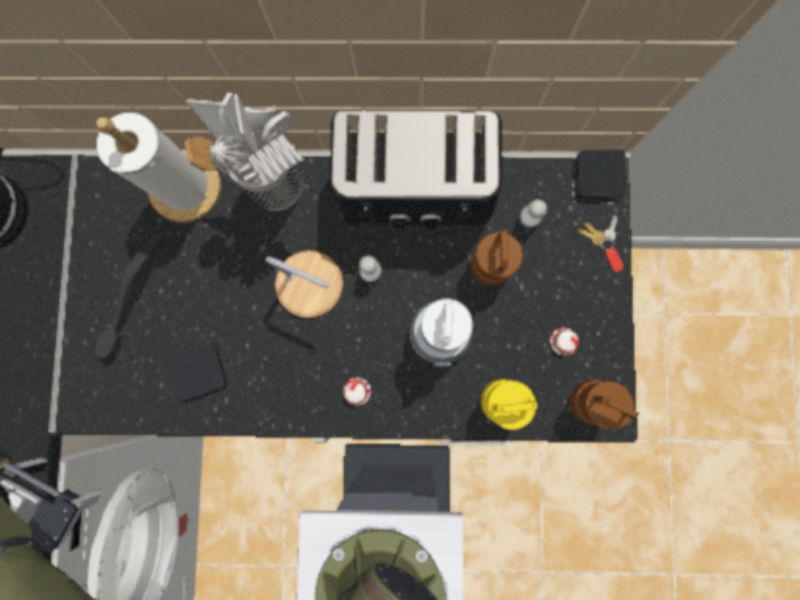

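Scene view: the clear beaker with white lid stands on the grey base at (402,345). The look-alikes are brown at (492,350) and (482,530), and yellow at (397,455). In the top view the beaker is at (443,328), the stand's wooden foot at (310,285), its arm from (327,285) to (268,262), and pods at (357,391) and (564,341). The white-lidded one on the grey base fits the description; I'll confirm it in a crop.

```bash
python3 - <<'E'
from h import *
b=np.load('/tmp/top.npz');a=np.load('/tmp/scene.npz')
save('c1',np.hstack([cv2.resize(b['frame'][145:255,150:320],(400,260),interpolation=2),cv2.resize(a['frame'][150:280,180:380],(400,260),interpolation=2)]))
for nm,c in(('top',b),('scene',a)):
    P=pts(c);z=P[...,2];f=c['frame'].astype(int)
    print(nm)
    sat=f.max(2)-f.min(2)
    # loop bar: beaker top at 82+174=256
    m=(z>243)&(z<262)&(np.hypot(P[...,0]-480,P[...,1]+60)<150)&(sat<50)
    Q=P[m]; print('loop',len(Q))
    def line(Q):
        (r,s,l)=cv2.minAreaRect(Q[:,:2].astype(np.float32)); print(r,s,l)
        mu=Q.mean(0);U=np.linalg.svd(Q[:,:2]-mu[:2],full_matrices=False)[2][0];t=(Q[:,:2]-mu[:2])@U
        print('mean',mu.round(1),'dir',U.round(3),'ext',t.min().round(),t.max().round())
    if len(Q)>5: line(Q)
    # generic clusters
    for lo,hi in((187,222),(183,200),(60,100),(240,262),(10,20)):
        m=((z>lo)&(z<hi)&(P[...,0]>250)&(P[...,0]<800)&(abs(P[...,1])<450)).astype(np.uint8)
        n,L,S,C=cv2.connectedComponentsWithStats(m)
        for i in range(1,n):
            if S[i,4]>25:
                q=P[L==i]; print((lo,hi),S[i,4],C[i].round(),'mean',q.mean(0).round(),'min',q.min(0).round(),'max',q.max(0).round(),f[L==i].mean(0).round())
E
```

```text
top
loop 134
(505.05438232421875, -116.14002990722656) (11.928207397460938, 64.80792999267578) 86.63288879394531
mean [ 504.5 -116.   253.6] dir [-0.998  0.061] ext -33.0 32.0
(187, 222) 220 [ 98. 109.] mean [763. 386. 205.] min [745. 363. 187.] max [800. 439. 222.] [122. 120. 116.]
(187, 222) 1401 [264. 113.] mean [762. -58. 189.] min [ 724. -209.  187.] max [800.  87. 194.] [211. 207. 199.]
(187, 222) 35 [153. 102.] mean [781. 237. 214.] min [773. 225. 194.] max [788. 251. 222.] [127. 125. 119.]
(187, 222) 165 [190. 175.] mean [588. 133. 204.] min [562.  79. 190.] max [614. 191. 217.] [176. 173. 171.]
(187, 222) 679 [285. 208.] mean [ 504. -116.  194.] min [ 465. -158.  189.] max [546. -74. 221.] [221. 224. 223.]
(183, 200) 2476 [265. 114.] mean [757. -60. 187.] min [ 719. -210.  183.] max [800.  87. 194.] [194. 190. 183.]
(183, 200) 76 [ 98. 114.] mean [754. 394. 192.] min [745. 364. 183.] max [772. 443. 200.] [119. 118. 113.]
(183, 200) 678 [285. 208.] mean [ 504. -115.  194.] min [ 465. -158.  186.] max [546. -74. 199.] [221. 224. 222.]
(60, 100) 171 [117. 123.] mean [763. 388. 
[... 5122 characters left out ...]
0.  20.] [167. 113. 107.]
(10, 20) 57 [311. 246.] mean [ 612. -233.   15.] min [ 597. -258.   10.] max [ 653. -188.   20.] [89. 63. 46.]
(10, 20) 35 [399. 253.] mean [ 771. -425.   15.] min [ 767. -449.   10.] max [ 775. -394.   20.] [57. 55. 54.]
(10, 20) 62 [257. 258.] mean [ 470. -152.   16.] min [ 441. -174.   10.] max [ 532. -102.   20.] [110. 106. 102.]
(10, 20) 43 [317. 308.] mean [ 473. -365.   15.] min [ 464. -380.   10.] max [ 491. -337.   20.] [161. 111. 106.]
(10, 20) 57 [252. 315.] mean [ 342. -259.   15.] min [ 326. -278.   10.] max [ 382. -221.   20.] [163. 136.  22.]
(10, 20) 54 [299. 363.] mean [ 338. -419.   15.] min [ 328. -450.   10.] max [ 362. -379.   20.] [80. 56. 40.]
```

View pics/c1.png

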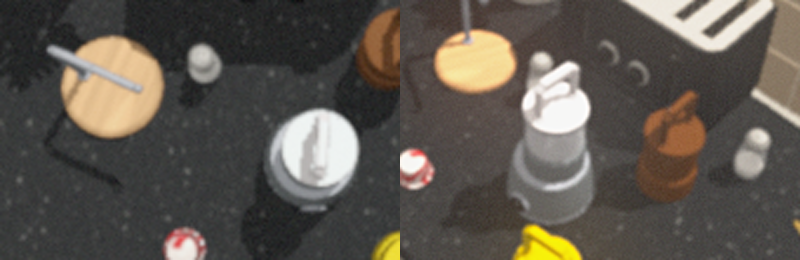

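Crop confirmed: the white-lidded clear beaker on the grey base (top crop (315,150)) is the target, with its bar along world x at about (505,-116). The hook arm's tip points back toward −y.

>>> {"name": "servo_tool", "arguments": {
  "motion": [
    [[0,0,0.12,0,0,0,0],[0,0,0.23,0,0,0.04,0],[0.04,-0.1,0.23,0,0,0.08,0],[0.08,-0.2,0.23,0,0,0.128,0],[0.12,-0.3,0.23,0,0,0.128,0],[0.16,-0.4,0.23,0,0,0.128,0],[0.2,-0.5,0.23,0,0,0.128,0],[0.26,-0.6,0.23,0,0,0.128,0],[0.26,-0.6,0.23,0,0,0.128,0],[0.26,-0.6,0.23,0,0,0.128,0]]
  ],
  "newtons": 40
}}

```text
clock: 1.1
eef_pos: [377.2, 189.2, 320.3]
eef_rot: [-3.141, -0.0, 3.076]
wrist_force: [-0.9, 1.2, 1.2]
finger_gap: 93.9
finger_force: 0.0
```

```bash
python3 - <<'E'
from h import *
for n in('top','scene'):
    c=np.load(f'/tmp/{n}.npz');P=pts(c);z=P[...,2]
    m=(z>192)&(z<219)&(P[...,0]>550)&(P[...,0]<625)&(P[...,1]>65)&(P[...,1]<205)
    Q=P[m]; q=Q[Q[:,2]<208]
    vx,vy,x0,y0=cv2.fitLine(q[:,:2].astype(np.float32),cv2.DIST_HUBER,0,.01,.01).ravel()
    d=np.array([vx,vy])*np.sign(-vy); t=(Q[:,:2]-[x0,y0])@d
    print(n,d,'ang',np.degrees(np.arctan2(d[1],d[0])),'tip end',[x0,y0]+d*t.max(),'root',[x0,y0]+d*t.min(),'len',np.ptp(t))
    for lo in np.arange(t.min(),t.max(),15):
        k=(t>=lo)&(t<lo+15);print((lo-t.min()).round(),Q[k,2].max().round(),np.median(Q[k],0).round())
    m=(z>80)&(z<95)&(np.hypot(P[...,0]-625,P[...,1]-27)<40); print('salt',P[m].mean(0).round(),P[m].min(0).round(),P[m].max(0).round())
E
```

```text
top [-0.40800875 -0.912978  ] ang -114.07981 tip end [563.94637476  79.86214777] root [612.65690344 188.85892853] len 119.3859890849476
0.0 203.0 [610. 182. 199.]
15.0 207.0 [603. 168. 203.]
30.0 208.0 [597. 155. 203.]
45.0 206.0 [592. 140. 202.]
60.0 207.0 [585. 128. 204.]
75.0 209.0 [579. 114. 204.]
90.0 207.0 [574. 101. 202.]
105.0 217.0 [567.  84. 214.]
salt [624.  27.  86.] [610.  12.  80.] [638.  42.  91.]
scene [-0.41412446 -0.91022027] ang -114.46419 tip end [561.80843755  79.5885515 ] root [609.58240487 184.59281354] len 115.36137573089323
0.0 206.0 [606. 177. 204.]
15.0 208.0 [599. 163. 204.]
30.0 206.0 [595. 149. 205.]
45.0 207.0 [588. 139. 205.]
60.0 207.0 [583. 123. 206.]
75.0 209.0 [575. 109. 207.]
90.0 208.0 [570.  99. 206.]
105.0 216.0 [565.  84. 212.]
salt [622.  26.  86.] [610.  13.  80.] [636.  44.  92.]
```

>>> {"name": "servo_tool", "arguments": {
  "motion": [
    [[0.04,-0.1,0,0,0,0,0],[0.08,-0.2,0,0,0,0,0],[0.12,-0.3,0,0,0,0,0],[0.16,-0.4,0,0,0,0,0],[0.21,-0.5,0,0,0,0,0],[0.24,-0.57,0,0,0,0,0],[0.258,-0.615,0,0,0,0,0],[0.258,-0.615,-0.04,0,0,0,0],[0.258,-0.615,-0.08,0,0,0,0],[0.258,-0.615,-0.08,0,0,0,0]]
  ]
}}

```text
clock: 2.1
eef_pos: [504.4, -114.9, 277.9]
eef_rot: [3.14, -0.005, 3.08]
wrist_force: [-0.8, 0.3, -1.3]
finger_gap: 94.2
finger_force: 0.0
```

```bash
python3 - <<'E'
from h import *
c=cap('wrist');save('w1',c['frame'])
P=pts(c);z=P[...,2];m=(z>246)&(z<262)&(np.hypot(P[...,0]-505,P[...,1]+116)<45)
Q=P[m];print(len(Q),cv2.minAreaRect(Q[:,:2].astype(np.float32)),Q.max(0),Q.min(0),np.percentile(Q[:,2],[5,50,95]));s=manip.read_state();print(s['eef_pos'],s['eef_rot'])
E
```

```text
1573 ((505.1446838378906, -116.8231430053711), (11.87533187866211, 65.23322296142578), 86.8160400390625) [ 537.87270513 -109.15976009  258.74287751] [ 472.46436003 -124.10098043  246.0553241 ] [248.04052013 256.02763413 257.46924687]
[ 504.85992202 -114.89865333  279.75732873] [ 3.14098516e+00 -2.17230963e-03  3.08041541e+00]
```

View pics/w1.png

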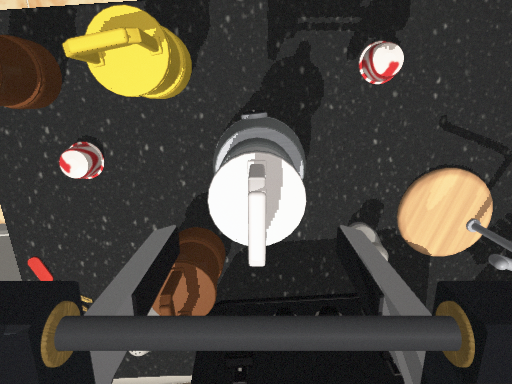

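The wrist view shows the white bar running vertically at (257,215), centred between the fingers; the bar centre measures (505.1,-116.5). Going down and closing.

>>> {"name": "servo_tool", "arguments": {
  "motion": [
    [[0,-0.002,-0.04,0,0,0,0.3],[0,-0.002,-0.073,0,0,0,0.4],[0,-0.002,-0.073,0,0,0,0.5],[0,-0.002,-0.073,0,0,0,1],[0,-0.002,-0.073,0,0,0,1],[0,-0.002,-0.073,0,0,0,1],[0,-0.002,-0.073,0,0,0,1],[0,-0.002,-0.073,0,0,0,1],[0,-0.002,-0.073,0,0,0,1],[0,-0.002,-0.073,0,0,0,1]]
  ],
  "newtons": 40
}}

```text
clock: 3.15
eef_pos: [505.0, -116.6, 244.0]
eef_rot: [-3.142, -0.0, 3.08]
wrist_force: [0.2, -0.3, 0.6]
finger_gap: 17.3
finger_force: 0.0
```

>>> {"name": "servo_tool", "arguments": {
  "motion": [
    [[0,0,0,0,0,0,1],[0,0,0,0,0,0,1],[0,0,0,0,0,0,1],[0,0,0,0,0,0,1]]
  ],
  "newtons": 40
}}

```text
clock: 3.55
eef_pos: [505.0, -116.6, 243.9]
eef_rot: [3.142, -0.0, 3.08]
wrist_force: [-0.1, 0.3, -1.3]
finger_gap: 11.7
finger_force: 40.0
```

>>> {"name": "servo_tool", "arguments": {
  "motion": [
    [[0,0,0.01,0,0,0,1],[0,0,0.03,0,0,0,1],[0,0,0.05,0,0,0,1],[0,0,0.07,0,0,0,1],[0,0,0.1,0,0,0,1],[0,0,0.12,0,0,0,1],[0,0,0.12,0,0,0,1]]
  ]
}}

```text
clock: 4.25
eef_pos: [505.4, -116.7, 305.6]
eef_rot: [-3.141, 0.003, 3.08]
wrist_force: [0.2, 0.4, -2.1]
finger_gap: 11.8
finger_force: 40.0
```

>>> {"name": "servo_tool", "arguments": {
  "motion": [
    [[0.006,0.03,0,0,0,-0.02,1],[0.013,0.07,0,0,0,-0.04,1],[0.022,0.11,0,0,0,-0.06,1],[0.032,0.15,0,0,0,-0.08,1],[0.04,0.19,0,0,0,-0.1,1],[0.048,0.23,0,0,0,-0.1145,1],[0.056,0.265,0,0,0,-0.1145,1],[0.06,0.288,0,0,0,-0.1145,1],[0.06,0.288,0,0,0,-0.1145,1],[0.06,0.288,0,0,0,-0.1145,1]]
  ]
}}

```text
clock: 5.25
eef_pos: [534.9, 27.0, 303.7]
eef_rot: [-3.141, -0.0, 2.721]
wrist_force: [0.6, -0.5, -0.8]
finger_gap: 11.8
finger_force: 40.0
```

>>> {"name": "servo_tool", "arguments": {
  "motion": [
    [[0,0,-0.02,0,0,0,1],[0,0,-0.05,0,0,0,1],[0,0,-0.08,0,0,0,1],[0,0,-0.11,0,0,0,1],[0,0,-0.13,0,0,0,1],[0,0,-0.142,0,0,0,1],[0,0,-0.142,0,0,0,1],[0,0,-0.142,0,0,0,1]]
  ]
}}

```text
clock: 6.05
eef_pos: [535.2, 27.3, 233.4]
eef_rot: [3.141, 0.001, 2.72]
wrist_force: [-0.7, 0.6, -2.0]
finger_gap: 11.6
finger_force: 40.0
```

```bash
python3 - <<'E'
from h import *
a=cap('scene');save('s2',cv2.resize(a['frame'][110:260,140:340],(800,600),interpolation=2))
P=pts(a);z=P[...,2]
s=manip.read_state();print(s['eef_pos'],s['eef_rot'],s['wrist_force'])
m=(abs(P[...,0]-535)<70)&(abs(P[...,1]-27)<70)&(z>95)
for lo in range(95,240,12):
    q=P[m&(z>=lo)&(z<lo+12)]; 
    if len(q): print(lo,len(q),q.min(0).round(),q.max(0).round())
E
```

```text
[535.26431279  27.34646054 233.5610056 ] [3.14118773e+00 9.06831886e-04 2.72017321e+00] [ 1.34471155 -0.51275432 -1.07173438]
95 82 [492. -15.  95.] [572.  56. 107.]
107 125 [492. -15. 107.] [570.  56. 119.]
119 62 [496. -11. 119.] [553.  51. 131.]
131 75 [496. -13. 131.] [566.  50. 143.]
143 76 [496. -12. 143.] [564.  42. 155.]
155 79 [496. -12. 155.] [560.  42. 167.]
167 55 [495. -13. 167.] [567.  41. 179.]
179 501 [493. -15. 179.] [577.  70. 191.]
191 22 [504.   9. 192.] [562.  43. 203.]
203 24 [505.  10. 203.] [568.  95. 215.]
215 22 [503.  10. 216.] [564.  86. 226.]
227 39 [504.  10. 228.] [567.  45. 239.]
239 83 [506.   9. 239.] [562.  44. 251.]
```

View pics/s2.png

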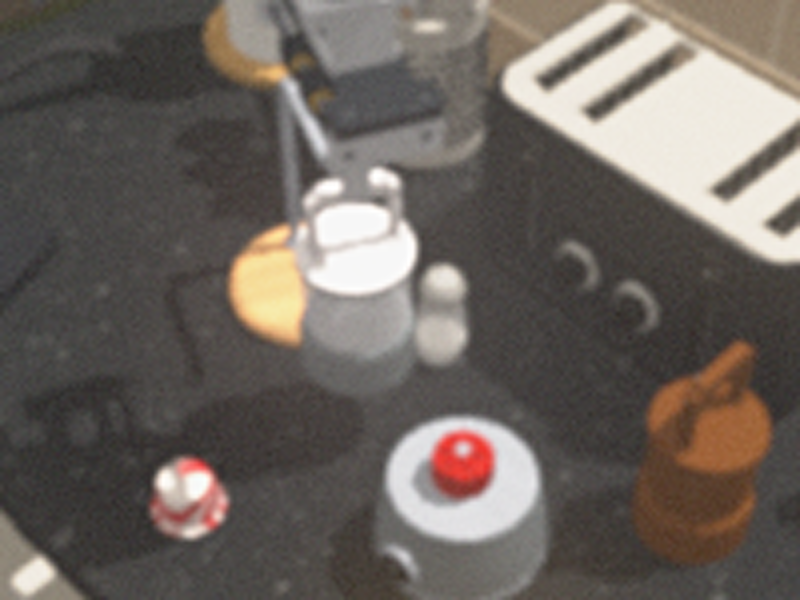

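The beaker hangs upright in the gripper at (355,280), in line with the hook. The red coupling now shows on the base at (462,462). Sliding the loop onto the arm.

>>> {"name": "servo_tool", "arguments": {
  "motion": [
    [[0.009,0.02,0,0,0,0,1],[0.023,0.05,0,0,0,0,1],[0.037,0.08,0,0,0,0,1],[0.05,0.11,0,0,0,0,1],[0.064,0.14,0,0,0,0,1],[0.078,0.17,0,0,0,0,1],[0.09,0.196,0,0,0,0,1],[0.096,0.208,0,0,0,0,1],[0.096,0.208,0,0,0,0,1]]
  ]
}}

```text
clock: 7.0
eef_pos: [583.2, 132.1, 232.7]
eef_rot: [-3.141, -0.0, 2.721]
wrist_force: [0.0, -0.4, -2.2]
finger_gap: 11.7
finger_force: 40.0
```

>>> {"name": "servo_tool", "arguments": {
  "motion": [
    [[0,0,-0.015,0,0,0,1],[0,0,-0.03,0,0,0,1],[0,0,-0.04,0,0,0,1],[0,0,-0.044,0,0,0,1],[0,0,-0.044,0,0,0,1],[0,0,-0.044,0,0,0,1]]
  ]
}}

```text
clock: 7.6
eef_pos: [583.1, 131.3, 211.2]
eef_rot: [3.141, 0.0, 2.72]
wrist_force: [0.8, -0.4, -1.6]
finger_gap: 11.7
finger_force: 40.0
```

>>> {"name": "servo_tool", "arguments": {
  "motion": [
    [[0,0,-0.002,0,0,0,1],[0,0,-0.003,0,0,0,1],[0,0,-0.004,0,0,0,1],[0,0,-0.004,0,0,0,1],[0,0,-0.004,0,0,0,1]]
  ]
}}

```text
clock: 8.1
eef_pos: [583.0, 131.4, 209.0]
eef_rot: [3.142, 0.0, 2.72]
wrist_force: [-0.2, -0.3, -1.4]
finger_gap: 11.6
finger_force: 40.0
```

>>> {"name": "servo_tool", "arguments": {
  "motion": [
    [[0,0,-0.001,0,0,0,1],[0,0,-0.002,0,0,0,1],[0,0,-0.002,0,0,0,1],[0,0,-0.002,0,0,0,1]]
  ]
}}

```text
clock: 8.5
eef_pos: [583.1, 131.4, 208.3]
eef_rot: [3.141, 0.0, 2.72]
wrist_force: [-2.4, -0.2, 2.4]
finger_gap: 11.7
finger_force: 40.0
```

```bash
python3 - <<'E'
from h import *
s=manip.read_state();print(s['eef_pos'],s['wrist_force'],s['moment'])
E
```

```text
[583.1345627  131.40181505 208.34856401] [-2.42086964 -0.22425461  2.36000132] [-0.0324048   0.26706962  0.0238001 ]
```

Contact: the hook carries the weight. Releasing with a partial opening, then going up.

>>> {"name": "servo_tool", "arguments": {
  "motion": [
    [[0,0,0,0,0,0,0.8],[0,0,0,0,0,0,0.7],[0,0,0,0,0,0,0.6],[0,0,0,0,0,0,0.6],[0,0,0,0,0,0,0.6],[0,0,0.02,0,0,0,0.6],[0,0,0.06,0,0,0,0.6],[0,0,0.11,0,0,0,0.6],[0,0,0.17,0,0,0,0.6],[0,0,0.2,0,0,0,0.6]]
  ]
}}

```text
clock: 9.5
eef_pos: [583.4, 131.4, 311.6]
eef_rot: [3.14, 0.003, 2.72]
wrist_force: [0.0, 0.4, -0.4]
finger_gap: 37.6
finger_force: 0.0
```

```bash
python3 - <<'E'
from h import *
a=cap('scene');save('s3',cv2.resize(a['frame'][90:260,140:340],(700,595),interpolation=2))
for n,c in(('scene',a),('top',cap('top'))):
    P=pts(c);z=P[...,2];f=c['frame'].astype(int)
    m=(f[...,0]>120)&(f[...,1]<70)&(np.hypot(P[...,0]-505,P[...,1]+116)<45)&(z>85)
    q=P[m];print(n,len(q),q.mean(0),q.min(0),q.max(0))
    q=P[m&(z>109)];
    if len(q)>5:print('top face',cv2.minEnclosingCircle(q[:,:2].astype(np.float32)))
    q=P[(z>75)&(z<88)&(np.hypot(P[...,0]-505,P[...,1]+116)<60)];print('deck',cv2.minEnclosingCircle(q[:,:2].astype(np.float32)))
s=manip.read_state();print(s['eef_pos'],s['eef_rot'],s['joints'].round(2))
E
```

```text
scene 126 [ 494.37475822 -120.08390217  107.64521223] [ 480.6442742  -133.80163185   92.88506125] [517.73723134 -97.74029071 118.43927709]
top face ((499.657958984375, -114.86123657226562), 18.1220645904541)
deck ((502.91192626953125, -113.82511138916016), 54.50397491455078)
top 113 [ 501.30227457 -113.32130425  110.58402786] [ 484.12874699 -131.61128848  105.21385197] [518.45445498 -94.67664224 119.46985072]
top face ((502.1940002441406, -113.27013397216797), 18.16896629333496)
deck ((501.95947265625, -113.26461029052734), 53.330997467041016)
[583.55737357 131.48790601 310.92715189] [3.1390833  0.00380814 2.72024537] [ 0.16  0.36  1.21  0.    1.57 -0.99]
```

View pics/s3.png

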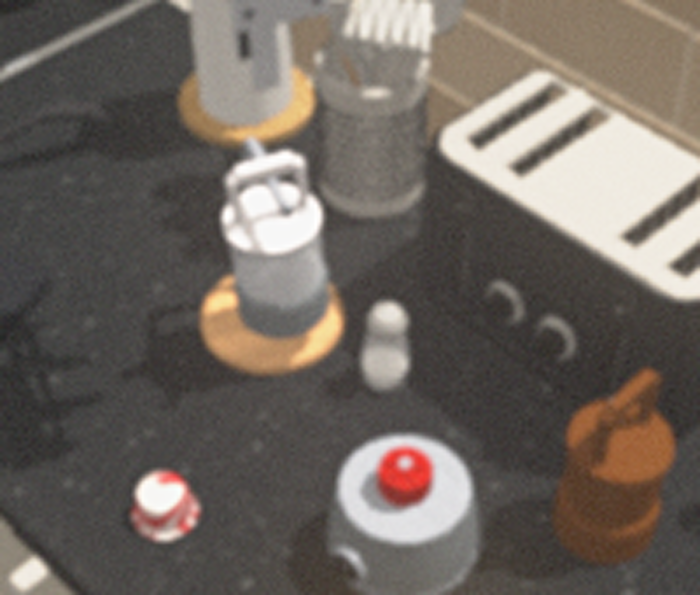

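The beaker hangs upright on the hook at (275,255), touching only the hook, with salt and pod untouched. The coupling is at (405,475), measured near (502,-113.5). Going over it with a neutral wrist.

>>> {"name": "servo_tool", "arguments": {
  "motion": [
    [[-0.016,-0.05,0,0,0,-0.045,0.6],[-0.032,-0.1,0,0,0,-0.09,0.4],[-0.048,-0.15,0,0,0,-0.135,0],[-0.064,-0.2,0,0,0,-0.18,0],[-0.08,-0.25,0,0,0,-0.225,0],[-0.096,-0.3,0,0,0,-0.27,0],[-0.112,-0.35,0,0,0,-0.315,0],[-0.128,-0.4,0,0,0,-0.36,0],[-0.144,-0.45,0,0,0,-0.405,0],[-0.161,-0.49,0,0,0,-0.436,0]]
  ]
}}

```text
clock: 10.6
eef_pos: [501.8, -114.7, 307.1]
eef_rot: [-3.14, -0.0, 1.344]
wrist_force: [1.0, 0.5, -0.2]
finger_gap: 94.0
finger_force: 0.0
```

>>> {"name": "servo_tool", "arguments": {
  "motion": [
    [[0,0,-0.08,0,0,0,0],[0,0,-0.16,0,0,0,0],[0,0,-0.24,0,0,0,0],[0,0,-0.24,0,0,0,0],[0,0,-0.24,0,0,0,0]]
  ]
}}

```text
clock: 11.1
eef_pos: [502.6, -113.6, 188.7]
eef_rot: [-3.141, -0.0, 1.351]
wrist_force: [-0.1, -0.4, 1.0]
finger_gap: 93.8
finger_force: 0.0
```

```bash
python3 - <<'E'
from h import *
c=cap('wrist');P=pts(c);z=P[...,2];f=c['frame'].astype(int)
m=(f[...,0]>110)&(f[...,1]<80)&(np.hypot(P[...,0]-503,P[...,1]+114)<40)&(z>85)
q=P[m];print(len(q),q.min(0),q.max(0));q=q[q[:,2]>110];print(cv2.minEnclosingCircle(q[:,:2].astype(np.float32)),q[:,2].mean())
s=manip.read_state();print(s['eef_pos'],s['eef_rot'],s['joints'].round(2),s['wrist_force'],s['moment'])
E
```

```text
1978 [ 481.47151732 -133.96362523   85.0888691 ] [524.8656106  -91.59374302 116.32212759]
((503.2765808105469, -113.09716033935547), 19.929431915283203) 112.12796686690784
[ 503.18103188 -113.74900469  189.7176915 ] [3.13980477e+00 1.23498145e-04 1.35056217e+00] [-0.29  0.24  1.64  0.    1.26 -0.07] [0.91876919 0.83357891 0.5782205 ] [-0.08689131  0.06284272 -0.01594817]
```

>>> {"name": "servo_tool", "arguments": {
  "motion": [
    [[0,0.001,-0.08,0,0,0,0],[0,0.001,-0.15,0,0,0,0],[0,0.001,-0.19,0,0,0,0],[0,0.001,-0.201,0,0,0,0],[0,0.001,-0.201,0,0,0,0],[0,0.001,-0.201,0,0,0,0.4],[0,0.001,-0.201,0,0,0,1],[0,0.001,-0.201,0,0,0,1],[0,0.001,-0.201,0,0,0,1],[0,0.001,-0.201,0,0,0,1]]
  ],
  "newtons": 25
}}

```text
clock: 12.15
eef_pos: [502.6, -113.1, 87.7]
eef_rot: [3.141, 0.0, 1.351]
wrist_force: [1.2, 0.9, 0.1]
finger_gap: 57.7
finger_force: 0.0
```

>>> {"name": "servo_tool", "arguments": {
  "motion": [
    [[0,0,0,0,0,0,1],[0,0,0,0,0,0,1],[0,0,0,0,0,0,1]]
  ]
}}

```text
clock: 12.45
eef_pos: [502.5, -113.1, 87.5]
eef_rot: [-3.142, 0.0, 1.35]
wrist_force: [0.2, -0.3, 0.4]
finger_gap: 41.9
finger_force: 25.0
```

```bash
python3 -c "
from h import *
s=manip.read_state();print(s['eef_pos'],s['eef_rot'],s['wrist_force'],s['moment'],s['finger_gap'],s['finger_force'])"
```

```text
[ 502.54900795 -113.13271942   87.46434479] [-3.14157729e+00  4.20376648e-05  1.35045877e+00] [ 0.23367084 -0.29657997  0.37282968] [-0.12741502  0.14596198  0.01309405] 41.867528882404635 25.000299502007692
```

>>> {"name": "servo_tool", "arguments": {
  "motion": [
    [[0,0,0,0,0,0.016,1],[0,0,0,0,0,0.032,1],[0,0,0,0,0,0.048,1],[0,0,0,0,0,0.064,1],[0,0,0,0,0,0.064,1]]
  ]
}}

```text
clock: 12.95
eef_pos: [503.0, -113.3, 88.0]
eef_rot: [3.14, 0.0, 1.552]
wrist_force: [-0.4, -1.2, 6.1]
finger_gap: 41.7
finger_force: 25.0
```

```bash
python3 -c "
from h import *
s=manip.read_state();print(s['eef_pos'],s['eef_rot'],s['wrist_force'],s['moment'],s['finger_gap'],s['finger_force'])"
```

```text
[ 502.95254763 -113.31771143   87.96510487] [3.14038296e+00 4.16299256e-04 1.55222633e+00] [-0.37685948 -1.16453188  6.07138864] [-0.18451267 -0.06342133  0.06199504] 41.726859215418735 25.002432363135085
```

The upward push of 6 N with a low moment suggests it is climbing anticlockwise. Continuing while following upward.

>>> {"name": "servo_tool", "arguments": {
  "motion": [
    [[0,0,0.001,0,0,0.016,1],[0,0,0.0015,0,0,0.032,1],[0,0,0.002,0,0,0.048,1],[0,0,0.0025,0,0,0.064,1],[0,0,0.0025,0,0,0.064,1]]
  ]
}}

```text
clock: 13.45
eef_pos: [502.7, -113.2, 88.8]
eef_rot: [3.141, 0.0, 1.752]
wrist_force: [0.6, -0.9, 2.7]
finger_gap: 41.6
finger_force: 25.0
```

```bash
python3 -c "
from h import *
s=manip.read_state();print(s['eef_pos'],s['eef_rot'],s['wrist_force'],s['moment'],s['finger_gap'],s['finger_force'])"
```

```text
[ 502.68516451 -113.21180509   88.79206076] [3.14122657e+00 2.69835616e-04 1.75197901e+00] [ 0.62134274 -0.9356814   2.74200494] [-0.26775671 -0.1572708   0.01188695] 41.597900326299154 25.00128311427943
```

>>> {"name": "servo_tool", "arguments": {
  "motion": [
    [[0,0,0.0005,0,0,0.016,1],[0,0,0.001,0,0,0.032,1],[0,0,0.0015,0,0,0.048,1],[0,0,0.002,0,0,0.064,1],[0,0,0.002,0,0,0.064,1]]
  ]
}}

```text
clock: 13.95
eef_pos: [502.6, -113.1, 89.7]
eef_rot: [3.142, 0.0, 1.952]
wrist_force: [0.8, -0.9, 0.4]
finger_gap: 42.1
finger_force: 25.0
```

```bash
python3 -c "
from h import *
s=manip.read_state();print(s['eef_pos'],s['eef_rot'],s['wrist_force'],s['moment'],s['finger_gap'],s['finger_force'])"
```

```text
[ 502.58141072 -113.1098031    89.67077348] [3.14150190e+00 1.63746011e-05 1.95224335e+00] [ 0.83933175 -0.94570916  0.40061418] [-0.12685696 -0.19178464  0.00301886] 42.14320848007031 25.00049485333875
```

>>> {"name": "servo_tool", "arguments": {
  "motion": [
    [[0,0,0.0005,0,0,0.02,1],[0,0,0.001,0,0,0.04,1],[0,0,0.0015,0,0,0.06,1],[0,0,0.002,0,0,0.08,1],[0,0,0.0025,0,0,0.1,1],[0,0,0.003,0,0,0.12,1],[0,0,0.0035,0,0,0.14,1],[0,0,0.004,0,0,0.16,1],[0,0,0.004,0,0,0.175,1],[0,0,0.004,0,0,0.175,1]]
  ]
}}

```text
clock: 14.95
eef_pos: [502.6, -113.1, 91.6]
eef_rot: [3.142, 0.0, 2.501]
wrist_force: [2.9, -0.4, 0.5]
finger_gap: 41.9
finger_force: 25.0
```

```bash
python3 -c "
from h import *
s=manip.read_state();print(s['eef_pos'],s['eef_rot'],s['wrist_force'],s['moment'],s['finger_gap'],s['finger_force'])"
```

```text
[ 502.6201478  -113.11759539   91.59438209] [3.14150036e+00 1.14458000e-04 2.50134881e+00] [ 2.89126143 -0.41021383  0.48949273] [-0.11108426 -0.49579681 -0.02128498] 41.872506979810844 24.999253379810398
```

Turned 1.15 rad with no stop. Lifting gently.

>>> {"name": "servo_tool", "arguments": {
  "motion": [
    [[0,0,0.004,0,0,0,1],[0,0,0.008,0,0,0,1],[0,0,0.012,0,0,0,1],[0,0,0.016,0,0,0,1],[0,0,0.016,0,0,0,1]]
  ]
}}

```text
clock: 15.45
eef_pos: [502.4, -113.1, 99.9]
eef_rot: [-3.141, -0.0, 2.503]
wrist_force: [-0.7, 0.3, -0.1]
finger_gap: 41.8
finger_force: 25.0
```

>>> {"name": "servo_tool", "arguments": {
  "motion": [
    [[0,0,0.02,0,0,0,1],[0,0,0.05,0,0,0,1],[0,0,0.08,0,0,0,1],[0,0,0.11,0,0,0,1],[0,0,0.15,0,0,0,1],[0,0,0.18,0,0,0,1],[0,0,0.18,0,0,0,1],[0,0,0.18,0,0,0,1],[0,0,0.18,0,0,0,1],[0,0,0.18,0,0,0,1]]
  ]
}}

```text
clock: 16.45
eef_pos: [502.2, -113.0, 188.9]
eef_rot: [-3.141, -0.001, 2.503]
wrist_force: [-0.2, 0.2, -0.8]
finger_gap: 42.1
finger_force: 25.0
```

```bash
python3 - <<'E'
from h import *
a=cap('scene');save('s4',cv2.resize(a['frame'][90:260,140:340],(700,595),interpolation=2))
s=manip.read_state();print(s['eef_pos'],s['finger_gap'],s['finger_force'],abs(s['qd']).max())
E
```

```text
[ 502.30050038 -113.02535329  189.04740798] 41.934286008011405 24.999788005588925 0.00335387583621233
```

View pics/s4.png

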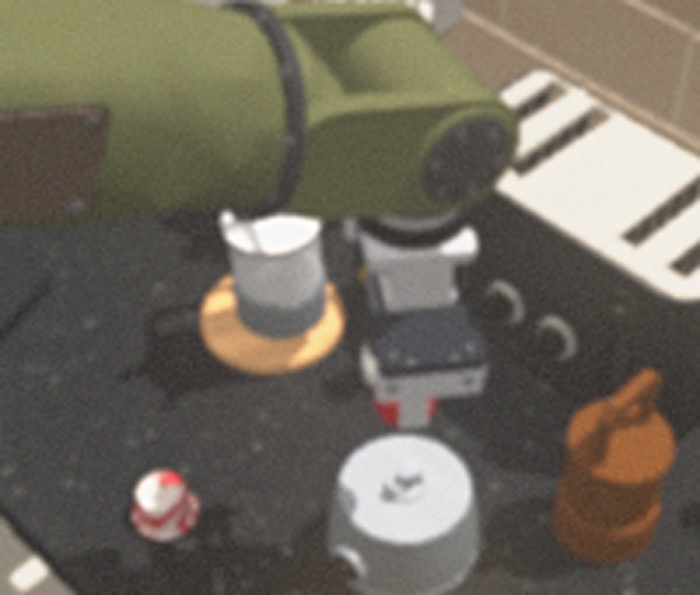

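The red coupling (405,410) is held above the base, the bare stub shows at (405,485), and the beaker still hangs at (280,270).

```bash
python3 -c "
from cell import manip
print(manip.sign_off())"
```

```text
the job is handed in; nothing more can be done
None
```

The job is handed in (no verdict was returned): the beaker hangs on the hook, and the coupling came off anticlockwise and is held about 10 cm above the base.

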